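Lay the next crosswise layer of a slatted plant riser

TASK

The plant riser on the hall console is half built from walnut slats in alternating layers. Add its third layer: lay the two loose long slats flat across the top pair, each directly above and in line with one slat of the bottom pair. Leave the short slat where it lies; it is an offcut.

Things in the scene. Friction and masses are not known exactly. Their poses are not given: they have to be found in the camera images.
- riser: half-built riser, dark walnut, fixed to the table, 40 mm high: two layers of two slats (each 160 x 28 x 20 mm). Origin: centre of its underside, z up. Bottom pair run along its y at x = -55 and +55 mm; second pair run along its x at y = -55 and +55 mm, tops at 40 mm. The third layer repeats the bottom one: along y, at x = -55 and +55 mm, centred on y = 0, undersides at 40 mm.
- slat_a: a long dark walnut slat, 160 mm long, 28 mm wide and 20 mm thick, 40 to 85 g, lying flat and loose on the table. Origin: centre of its underside (20 mm below its top); x runs along its length, y across its width, z up.
- slat_b: the other long slat, the same: a long dark walnut slat, 160 mm long, 28 mm wide and 20 mm thick, 40 to 85 g, lying flat and loose on the table. Origin: centre of its underside (20 mm below its top); x runs along its length, y across its width, z up. The two long slats are interchangeable.
- short_slat: the offcut, a bystander: same wood and section (28 x 20 mm) but only 95 mm long, lying flat and loose on the table. Origin: centre of its underside; x along its length.
Mind the look-alikes: they are no part of the job. Leave any orange or purple look-alike of the slat_a alone.

How it is judged:
By the outcome, as a careful person would: the job done as asked, in the order asked, and still so for the second after the job is handed in, with the robot touching nothing.
It also fails if it takes over 54 s, if anything falls off the work surface, if the arm or the gripper's body presses on something with over 40 N, if the wrist force passes 120 N, or if a joint passes its speed limit or range.

ROBOT

A 7-joint arm with a two-finger parallel gripper is mounted at the origin on the work surface. World frame = base frame: x ahead of the robot, y to its left, z up, the work surface at z = 0. Lengths are in m, angles in rad, forces in N, time in s.
With the tool pointing down it reaches from about 0.4 to 0.9 m from the base axis. Payload 5.5 kg.
Tool frame: the origin (TCP) lies midway between the tips of the shut fingers; the grasp point (between the pads) lies 19 mm behind it (hold_point_z is the distance from the TCP to the grasp point, in m); z points along the fingers, y is the line along which they close (so a half turn about z gives the same grasp; the last joint's range is limited). The gripper opens to 85 mm and grips with 20 to 120 N. Pads are 22 mm wide; open, the fingers measure 114 mm over their backs; the gripper's body (76 mm by 85 mm) begins 54 mm behind the grasp point. The pads swing forward as they close: fully open they stand 13 mm farther back than shut.
Start: joints at [1.532, 0.501, -0.427, 1.55, 0.221, 1.138, -0.21], TCP at [0.193, -0.621, 0.231] pointing down, gripper open.
Joint ranges: [-2.88, 2.88], [-0.31, 2.03], [-1.54, 1.56], [0.2, 2.42], [-1.41, 4.55], [0.19, 2.02], [-2.57, 2.57]. Speed limits (rad/s): [2.57, 2.57, 3.14, 3.14, 3.14, 3.14, 3.14].

INTERFACE

Orientations are given as a rotation vector (axis times angle).
In Python, from workcell import * gives the robot as it stands.
- The arm moves only by the tool move_arm, never from a script. Its argument "deltas" is text: rows parted by semicolons, each of 5 numbers parted by spaces: the shift along the tool's x, y, z in mm, then the turn about the tool's z in rad, then the finger opening in mm, from 0 to 85.4. In form: dx dy dz turn hand; .... A call has 1 to 20 rows; each row is the pose to reach, as a shift and turn from the pose commanded when the call began, along the tool's axes at that moment; what a row does not reach only later rows make up. A row lasts 1/8 s, in which the tool goes at most 62.5 mm and 10.7 degrees, less where a joint would pass 70% of its speed; a pose out of reach is approached as far as the arm can. A call with a gripper value outside its range is refused whole. The fingers move at their own pace and stop on an object; "newtons" is the grip in N (left out, the last holds). Time passes only in rows, so rows that repeat a pose let the fingers close. It gives the time, the measured TCP pose, the force, the opening and the grip force at its end, in the units of the state.
- read_state(): the state, without advancing time (a new reading comes with each control period).
- capture(name): name is "side" or "top"; returns a dict with "img" (384x512x3 uint8, red, green, blue), "fx", "fy", "cx", "cy" (pixels), "pose" (4x4, takes a point from camera to world coordinates). Camera axes: x right, y up, looking along -z (the intrinsics and any distortion apply to the point x, -y, -z); pixel columns grow to the right and rows downward; lengths in m; the calibration is good to about 2 mm. A picture is of the moment at which its call begins. There is no depth.
- close_job(): hands the job in; it is judged then, once.
Trained networks look in a picture, given as the dict that the camera call returned (one of the last four; its "shot" number tells which), for a name from the list of things; names that differ only in an ending like _2 or _b are one class to them, and where a whole thing is asked for, a point or a joint stands for the part that bears it (a point fixed in the world has none). Each returns a list of dicts, best first, with "conf" (0 to 1); they miss things now and then, are a little off and sometimes report something else, mostly with a low value. They report only what shows in the picture. A call takes as long as a camera call. They do not tell look-alikes from the thing itself.
- cut_out(thing, picture): "region" (384x512 bool, what is visible of it).
- tip_of(thing, picture): "position" ([x, y, z] in m, in world coordinates, good to about 4 mm: a listed point, or the origin of a listed thing).
The state is a dict: "time_s": time; "joints": joint angles; "dq": joint speeds; "joint_torque": joint torques, N m; "ee_pos": TCP position; "tcp_rot": TCP orientation; "ft_force": force on the tool from outside, world axes, zero at the start; "moment": the same for the moment, N m; "width": finger opening in m; "grip_force": force on a finger pad.
Only numpy, scipy, OpenCV 4.12 (cv2) and the standard library are available. Lean on these libraries where they do the work, as an engineer would, in place of code of your own. Each camera call takes 0.05 s, during which the arm holds its last target. There are 200 camera calls.

## Working session

There is one attempt and no reset: what is moved stays moved. The work goes in short steps, Python scripts to look and compute and a tool call to move; the robot and the scene stay as the last step left them, time stands still between calls to the robot, and variables do not carry over. Pictures are saved under pics/ and viewed, at most 10 in all, crops included, and the job is handed in when it is done.

Besides the shell and the picture viewer there is one more tool, called after "Call:" in YAML: its name, and indented under it one key for each argument. move_arm: Moves the arm, as the interface text tells. Its arguments: {"type":"object","properties":{"deltas":{"type":"string"},"newtons":{"type":"number"}},"required":["deltas"]}

```bash
ls; mkdir -p pics; cat > h.py <<'E'
from workcell import *
import numpy as np, cv2
def ray(c,u,v):
    d=np.array([(u-c['cx'])/c['fx'],-(v-c['cy'])/c['fy'],-1.0]);P=np.array(c['pose']);return P[:3,3],P[:3,:3]@d
def w(c,u,v,z):
    o,d=ray(c,u,v);return o+d*(z-o[2])/d[2]
def px(c,p):
    P=np.array(c['pose']);q=P[:3,:3].T@(np.array(p)-P[:3,3]);return c['cx']+c['fx']*q[0]/-q[2],c['cy']+c['fy']*q[1]/q[2]
def rect(c,m,z):
    k,_=cv2.findContours(m.astype(np.uint8),cv2.RETR_EXTERNAL,cv2.CHAIN_APPROX_NONE);k=max(k,key=cv2.contourArea)[:,0]
    pts=np.array([w(c,u,v,z)[:2] for u,v in k])*1000
    return cv2.minAreaRect(pts.astype(np.float32))
E
python3 - <<'E'
from h import *
s=read_state();print({k:np.round(s[k],3) for k in ('time_s','ee_pos','tcp_rot','ft_force')})
for n in('top','side'):
    c=capture(n);print(n,{k:np.round(v,3) for k,v in c.items() if k!='img'})
    cv2.imwrite(f'pics/{n}0.png',c['img'][:,:,::-1])
    for t in('slat_a','short_slat','riser'):
        for r in cut_out(t,c): 
            m=np.array(r['region']);ys,xs=np.nonzero(m);print(' cut',t,round(r['conf'],2),m.sum(),xs.mean().round(),ys.mean().round(), [np.round(q,1) for q in rect(c,m,.04 if t=='riser' else .02)] if n=='top' else '')
        for r in tip_of(t,c): print(' tip',t,round(r['conf'],2),np.round(r['position'],3),np.round(px(c,r['position'])))
E
```

```text
pics
{'time_s': np.float64(0.0), 'ee_pos': array([ 0.193, -0.62 ,  0.23 ]), 'tcp_rot': array([-3.104, -0.472,  0.   ]), 'ft_force': array([-0.593, -0.046, -0.051])}
top {'fx': np.float64(361.412), 'fy': np.float64(361.412), 'cx': np.float64(252.487), 'cy': np.float64(189.371), 'pose': array([[ 0.016,  0.99 , -0.138,  0.376],
       [-1.   ,  0.016, -0.001,  0.076],
       [ 0.002,  0.138,  0.99 ,  0.926],
       [ 0.   ,  0.   ,  0.   ,  1.   ]]), 'shot': np.int64(1)}
 cut slat_a 0.9 713 131.0 96.0 [array([746.2, 399.2]), array([167.6,  31.7]), np.float64(24.0)]
 cut slat_a 0.79 807 101.0 187.0 [array([503. , 461.4]), array([166.6,  33.5]), np.float64(45.3)]
 cut slat_a 0.7 727 170.0 220.0 [array([421.5, 282.1]), array([161.6,  28.3]), np.float64(84.3)]
 cut slat_a 0.68 889 132.0 282.0 [array([267.5, 367. ]), array([ 34.7, 163.2]), np.float64(69.3)]
 cut slat_a 0.67 796 164.0 147.0 [array([609.3, 304.2]), array([ 34.4, 167. ]), np.float64(3.1)]
 cut slat_a 0.58 808 236.0 261.0 [array([324.7, 114.3]), array([160.9,  31.3]), np.float64(37.6)]
 tip slat_a 0.89 [ 0.423  0.286 -0.003] [17
[... 872 characters left out ...]
0.   ,  0.   ,  0.   ,  1.   ]]), 'shot': np.int64(2)}
 cut slat_a 0.86 625 109.0 214.0 
 cut slat_a 0.81 907 142.0 285.0 
 cut slat_a 0.78 832 219.0 259.0 
 cut slat_a 0.74 834 293.0 239.0 
 cut slat_a 0.7 698 166.0 222.0 
 cut slat_a 0.69 956 241.0 326.0 
 tip slat_a 0.94 [0.746 0.405 0.003] [110. 217.]
 tip slat_a 0.75 [ 0.611  0.303 -0.002] [170. 223.]
 tip slat_a 0.75 [ 0.264  0.374 -0.001] [240. 327.]
 tip slat_a 0.64 [0.502 0.469 0.002] [143. 288.]
 tip slat_a 0.58 [0.325 0.113 0.001] [294. 240.]
 tip slat_a 0.57 [ 0.42   0.284 -0.002] [222. 261.]
 tip short_slat 0.53 [ 0.61  -0.291 -0.005] [306. 123.]
 cut riser 0.9 1611 272.0 159.0 
 tip riser 0.88 [ 0.559 -0.06   0.004] [273. 162.]
```

View pics/top0.png

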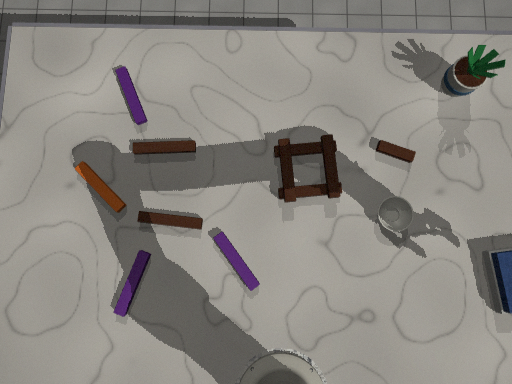

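```bash
python3 - <<'E'
import cv2
a=cv2.imread('pics/top0.png')[60:330,70:350]
cv2.imwrite('pics/crop0.png',cv2.resize(a,None,fx=2.2,fy=2.2,interpolation=cv2.INTER_CUBIC))
E
```

```text
(no output)
```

View pics/crop0.png

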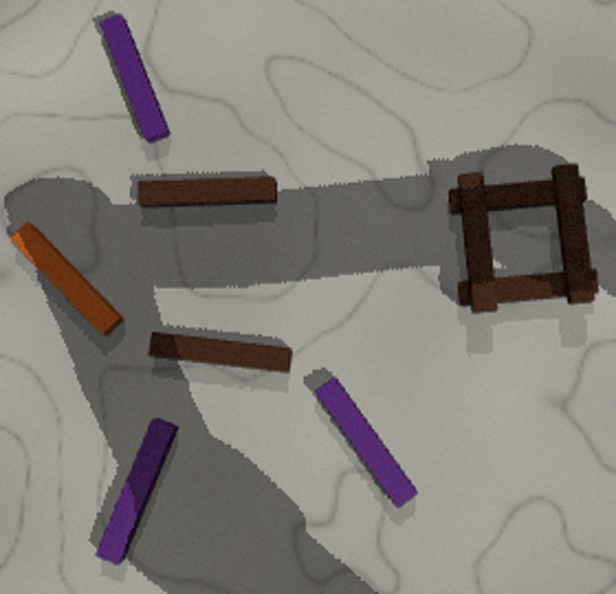

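The top view shows two walnut long slats, at px (164,147) and (170,220). The look-alikes are purple at (131,96), (132,282) and (236,261), and orange at (101,187). The offcut is at (395,151), and the riser is at (307,168) with its top pair running along the image vertical. The crop confirms both walnut slats, so I'll fit precise poses next.

```bash
cat >> h.py <<'E'
from scipy.optimize import minimize
def boxes(kind):
    B=lambda x,y,z,l,wd:(x,y,z,l,wd)
    if kind=='slat': return [(0,0,0,.16,.028)]
    return [(-.055,0,0,.028,.16),(.055,0,0,.028,.16),(0,-.055,.02,.16,.028),(0,.055,.02,.16,.028)]
S=4
def render(c,kind,p,z0=0):
    m=np.zeros((384*S,512*S),np.uint8);co,si=np.cos(p[2]),np.sin(p[2])
    for x,y,z,l,wd in boxes(kind):
        q=[]
        for a in(-1,1):
            for b in(-1,1):
                for h in(0,.02):
                    X,Y=x+a*l/2,y+b*wd/2
                    q.append(px(c,[p[0]+co*X-si*Y,p[1]+si*X+co*Y,z0+z+h]))
        k=cv2.convexHull(((np.array(q)+.5)*S).round().astype(np.int32));cv2.fillConvexPoly(m,k,1)
    return cv2.resize(m.astype(np.float32),(512,384),interpolation=cv2.INTER_AREA)
def dark(c,near):
    h=cv2.cvtColor(c['img'],cv2.COLOR_RGB2HSV).astype(int);i=c['img'].astype(int)
    m=((h[...,1]>95)&((h[...,0]<12)|(h[...,0]>172))|(i.max(2)<38))
    n=cv2.dilate(near.astype(np.uint8),np.ones((9,9)))>0
    return (m&n).astype(np.float32)
def fit(c,kind,p0,m,z0=0):
    f=lambda d:np.abs(render(c,kind,np.array(p0)+np.array(d)*[.001,.001,.01],z0)-m).sum()
    r=minimize(f,[0,0,0],method='Nelder-Mead',options=dict(initial_simplex=[[0,0,0],[6,0,0],[0,6,0],[0,0,8]],xatol=.05,fatol=.3))
    return np.array(p0)+r.x*[.001,.001,.01],r.fun,m.sum()
def nearmask(thing,c,p):
    u=px(c,p);best=None
    for r in cut_out(thing,c):
        ys,xs=np.nonzero(r['region']);d=np.hypot(xs.mean()-u[0],ys.mean()-u[1])
        if best is None or d<best[0]: best=(d,np.array(r['region']))
    return best[1]
E
python3 - <<'E'
from h import *
for n in('top','side'):
    c=capture(n)
    for k,t,p in(('slat','slat_a',(.609,.306,1.625)),('slat','slat_a',(.421,.284,1.47)),('riser','riser',(.557,-.061,.105))):
        try: m=nearmask(t,c,[p[0],p[1],.01])
        except Exception as e: print(e);continue
        for nm,M in(('net',m.astype(np.float32)),('dark',dark(c,m))):
            q,f,a=fit(c,k,p,M);print(n,t,nm,np.round(q[:2]*1000,1),round(np.degrees(q[2]),1),round(f),a)
E
```

```text
top slat_a net [610.6 307. ] 92.2 51 776.0
top slat_a dark [610.9 306.7] 92.4 158 639.0
top slat_a net [422.5 284.6] 84.2 59 701.0
top slat_a dark [422.7 283.8] 84.4 149 602.0
top riser net [557.8 -63.3] 6.6 223 2431.0
top riser dark [558.7 -62.8] 6.1 523 2025.0
side slat_a net [613.1 309.4] 94.3 85 677.0
side slat_a dark [610.5 306.2] 95.3 331 425.0
side slat_a net [425.2 286.6] 83.9 49 886.0
side slat_a dark [422. 285.] 86.5 418 445.0
side riser net [560.4 -60.3] 6.4 118 1626.0
side riser dark [562.2 -62.5] 7.0 662 1011.0
```

View pics/side0.png

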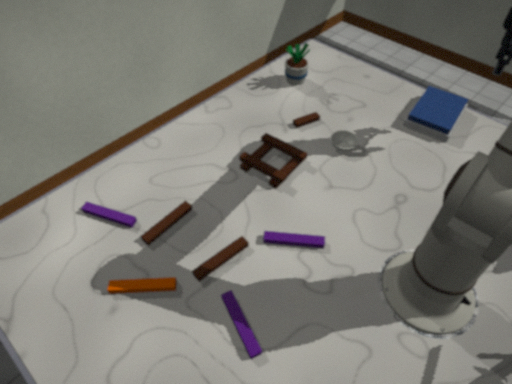

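The side view agrees: walnut slats at (167,222) and (221,258), the bowl at (345,142) and the riser at (273,160). The first target is the slat at (611,307) mm with yaw about 92.5°, so I'll go above it.

Call:
move_arm:
  deltas: "437 -305 0 -0.6 55; 437 -305 0 -0.6 55; 437 -305 0 -0.6 55; 437 -305 0 -0.6 55; 437 -305 0 -0.6 55; 437 -305 0 -0.6 55; 437 -305 0 -0.6 55; 437 -305 0 -0.6 55; 437 -305 0 -0.6 55; 675 -761 60 -1.31 55; 675 -761 60 -1.31 55; 675 -761 60 -1.31 55; 675 -761 60 -1.31 55; 675 -761 60 -1.31 55; 675 -761 60 -1.31 55; 675 -761 60 -1.31 55; 675 -761 60 -1.31 55; 675 -761 60 -1.31 55; 675 -761 60 -1.31 55; 675 -761 60 -1.31 55"
  newtons: 40

```text
time_s: 3.6
ee_pos: [0.6123, 0.3039, 0.1711]
tcp_rot: [2.177, 2.263, -0.002]
ft_force: [1.2, -0.6, 1.5]
width: 0.0548
grip_force: 0.0
```

Call:
move_arm:
  deltas: "2 0 62 0 55; 2 0 120 0 55; 2 0 150 0 55; 2 0 166 0 55; 2 0 166 0 55; 2 0 166 0 55; 2 0 166 0 15; 2 0 166 0 15; 2 0 166 0 15; 2 0 166 0 15; 2 0 166 0 15; 2 0 166 0 15"
  newtons: 50

```text
time_s: 5.1
ee_pos: [0.6125, 0.3093, 0.007]
tcp_rot: [2.174, 2.266, 0.004]
ft_force: [0.2, -0.4, 5.6]
width: 0.0266
grip_force: 50.4
```

```bash
python3 - <<'E'
from h import *
s=read_state();print(s['time_s'],s['width'],s['grip_force'],s['ee_pos'],np.round(s['ft_force'],1))
a=capture('top')['img'][90:210,100:230];b=capture('side')['img'][150:290,90:260]
f=lambda i:cv2.resize(i,(390,360),interpolation=cv2.INTER_CUBIC)
cv2.imwrite('pics/g1.png',np.hstack([f(a),f(b)])[:,:,::-1])
E
```

```text
5.1 0.026569608903475976 50.3792667388916 [0.61250275 0.30925439 0.00703502] [ 0.2 -0.4  5.6]
```

View pics/g1.png

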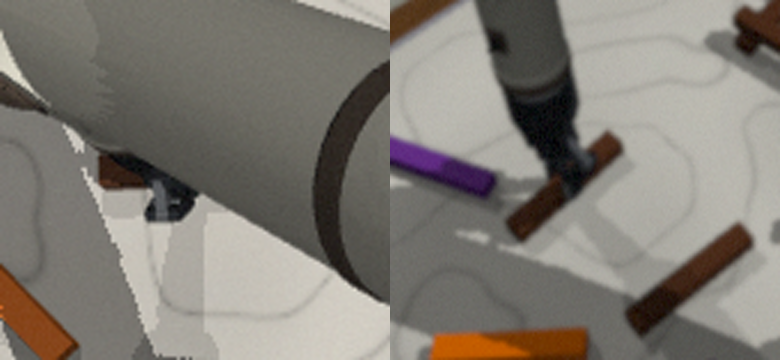

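The slat is gripped near its centre: in the right panel it runs (515,235)–(615,140) with the fingers at about (575,180). Next I'll lift it and carry it over the far slot.

Call:
move_arm:
  deltas: "0 0 -30 0 15; 0 0 -70 0 15; 0 0 -115 0 15; 0 0 -115 0 15; -50 -2 -115 -0.073 15; -100 -4 -115 -0.073 15; -155 -6 -115 -0.073 15; -210 -8 -115 -0.073 15; -265 -10 -115 -0.073 15; -310 -12 -115 -0.073 15; -345 -13 -115 -0.073 15; -363 -13 -115 -0.073 15; -363 -13 -115 -0.073 15; -363 -13 -115 -0.073 15; -363 -13 -115 -0.073 15"

```text
time_s: 7.08
ee_pos: [0.6133, -0.0521, 0.1205]
tcp_rot: [-2.087, -2.347, -0.001]
ft_force: [0.3, 0.4, -0.6]
width: 0.0267
grip_force: 49.5
```

```bash
python3 - <<'E'
from h import *
s=read_state();print(s['time_s'],s['width'],s['grip_force'],s['ee_pos'],s['tcp_rot'],np.round(s['ft_force'],1))
a=capture('top')['img'][100:230,240:380];c=capture('side');b=c['img'][70:210,200:350]
f=lambda i:cv2.resize(i,(390,360),interpolation=cv2.INTER_CUBIC)
cv2.imwrite('pics/g2.png',np.hstack([f(a),f(b)])[:,:,::-1])
e=s['ee_pos']
for r in cut_out('slat_a',c):
    m=np.array(r['region']);ys,xs=np.nonzero(m);print(r['conf'],xs.mean(),ys.mean(),m.sum())
print(px(c,[e[0],e[1],e[2]]))
E
```

```text
7.075 0.026681251962647357 49.54289495944977 [ 0.61334096 -0.05206145  0.12048394] [-2.08710378e+00 -2.34747246e+00 -1.41286831e-03] [ 0.3  0.4 -0.6]
0.94 219.1349765258216 258.1525821596244 852
0.77 240.82700421940928 324.96729957805906 948
0.71 140.87075471698114 285.01698113207544 1060
0.67 108.39169139465875 213.98813056379822 674
0.64 251.54137931034484 131.23103448275862 290
0.61 292.94255874673627 239.0939947780679 766
(np.float64(257.8443846438971), np.float64(126.8675579439785))
```

View pics/g2.png

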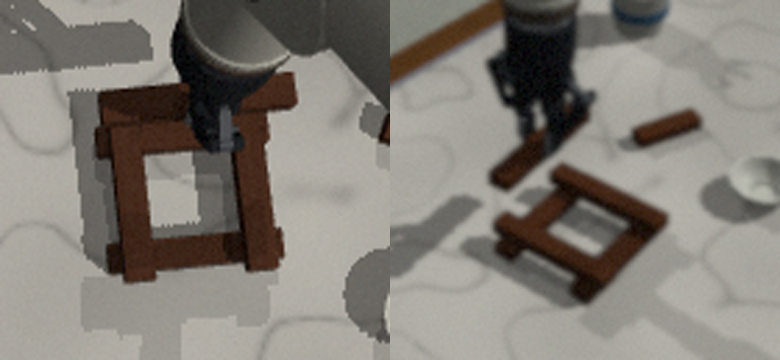

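```bash
python3 - <<'E'
from h import *
c=capture('top')
s=read_state();z=s['ee_pos'][2]-.007+.02
l,r=w(c,276.3,137.9,z),w(c,345.9,131.8,z);print(l,r,(l+r)/2,np.linalg.norm(l-r),np.degrees(np.arctan2(*(l-r)[1::-1])))
# riser fit on net mask, ignoring gripper/slat area (rows above v=146)
m=nearmask('riser',c,[.559,-.062,.03]).astype(np.float32);print(m.sum())
for z0,nm in((0,'net'),):
    for M in(m,dark(c,render(c,'riser',(.559,-.062,.11))>.5)):
        v=np.zeros_like(M);v[149:]=1
        f=lambda d:(np.abs(render(c,'riser',np.array([.559,-.062,.11])+np.array(d)*[.001,.001,.01])-M)*v).sum()
        q=minimize(f,[0,0,0],method='Nelder-Mead',options=dict(initial_simplex=[[0,0,0],[6,0,0],[0,6,0],[0,0,8]]))
        print(q.x*[1,1,.573]+[559,-62,6.3],q.fun,M.sum())
E
```

```text
[0.60445566 0.0241982  0.13339451] [ 0.6213396  -0.13336952  0.13339451] [ 0.61289763 -0.05458566  0.13339451] 0.15846972753539987 96.116108965144
2056.0
[558.34264613 -62.99342185   5.95555164] 191.4375 2056.0
[560.42762466 -62.70229848   6.2381674 ] 359.5 2351.0
```

Call:
move_arm:
  deltas: "-2 1 30 0 15; -2 1 55 0 15; -2 1 66 0 15; -2 1 71 0 15; -2 1 73 0 15; -2 1 73 0 15; -2 1 73 0 15"

```text
time_s: 8.2
ee_pos: [0.6151, -0.0565, 0.048]
tcp_rot: [2.091, 2.344, 0.001]
ft_force: [-0.2, -0.1, -1.2]
width: 0.027
grip_force: 49.6
```

Call:
move_arm:
  deltas: "2 -1 0 0 15; 2 -1 0 0 15; 2 -1 1 0 15; 2 -1 1 0 15; 2 -1 1 0 15"

```text
time_s: 8.82
ee_pos: [0.6135, -0.0545, 0.047]
tcp_rot: [2.091, 2.344, -0.0]
ft_force: [-1.7, 0.6, 4.3]
width: 0.0266
grip_force: 50.2
```

Contact is at 4 N. I'll release and rise.

Call:
move_arm:
  deltas: "0 0 0 0 45; 0 0 0 0 45; 0 0 0 0 45; 0 0 -30 0 45; 0 0 -80 0 45; 0 0 -120 0 55; 50 0 -120 0 55; 110 0 -120 0 55; 170 0 -120 0 55; 230 0 -120 0 55; 230 0 -120 0 55; 230 0 -120 0 55"

```text
time_s: 10.32
ee_pos: [0.5871, 0.1738, 0.1661]
tcp_rot: [2.09, 2.345, -0.001]
ft_force: [0.2, 0.0, 0.5]
width: 0.055
grip_force: 0.0
```

```bash
python3 - <<'E'
from h import *
s=read_state();print(s['time_s'],s['ee_pos'],s['tcp_rot'])
for n in('top','side'):
    c=capture(n);P=(.6137,-.0565,1.68)
    for q in cut_out('slat_a',c):
        m=np.array(q['region']);ys,xs=np.nonzero(m);u=px(c,[P[0],P[1],.055])
        if np.hypot(xs.mean()-u[0],ys.mean()-u[1])<12:
            r=fit(c,'slat',P,m.astype(np.float32),.04);print(n,'placed',np.round(r[0]*[1000,1000,57.3],1),r[1:])
    m=nearmask('slat_a',c,[.4227,.2848,.01]);u=fit(c,'slat',(.4227,.2848,1.475),m.astype(np.float32));print(n,'slat2',np.round(u[0]*[1000,1000,57.3],1),u[1:])
    a=c['img'][100:230,240:380] if n=='top' else c['img'][70:210,200:350]
    cv2.imwrite(f'pics/p_{n}.png',cv2.resize(a,(390,360),interpolation=cv2.INTER_CUBIC)[:,:,::-1])
cv2.imwrite('pics/p1.png',np.hstack([cv2.imread('pics/p_top.png'),cv2.imread('pics/p_side.png')]))
E
```

```text
10.325 [0.58707686 0.17380512 0.1660797 ] [ 2.08979705e+00  2.34510644e+00 -1.14975133e-03]
top slat2 [422.3 283.8  84.7] (np.float64(55.5), np.float32(762.0))
side placed [616.4 -53.   96.6] (np.float64(46.375), np.float32(491.0))
side slat2 [424.4 285.7  84.2] (np.float64(52.0625), np.float32(854.0))
```

View pics/p1.png

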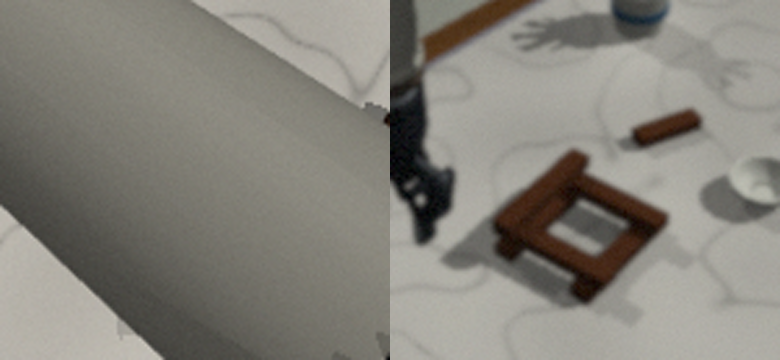

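In the side view the first slat rests on the riser, (495,225)–(590,155) in the right panel, within about 1.5 mm of its slot. Next is slat 2.

Call:
move_arm:
  deltas: "40 -45 0 0.1 55; 80 -95 0 0.213 55; 115 -135 20 0.213 55; 129 -151 60 0.213 55; 129 -151 60 0.213 55; 129 -151 60 0.213 55; 129 -151 110 0.213 55; 129 -151 145 0.213 55; 129 -151 160 0.213 55; 129 -151 160 0.213 55; 129 -151 160 0.213 55; 129 -151 160 0.213 15; 129 -151 160 0.213 15; 129 -151 160 0.213 15; 129 -151 160 0.213 15; 129 -151 160 0.213 15; 129 -151 160 0.213 15"

```text
time_s: 12.75
ee_pos: [0.4234, 0.2854, 0.0076]
tcp_rot: [2.328, 2.108, 0.003]
ft_force: [-1.2, -1.5, 6.2]
width: 0.0264
grip_force: 49.6
```

Call:
move_arm:
  deltas: "0 0 -30 0 15; 0 0 -70 0 15; 0 0 -115 0 15; 0 0 -115 0 15; -45 15 -115 -0.1 15; -95 32 -115 -0.209 15; -150 50 -115 -0.209 15; -205 69 -115 -0.209 15; -260 88 -115 -0.209 15; -305 103 -115 -0.209 15; -333 112 -115 -0.209 15; -343 115 -115 -0.209 15; -343 115 -115 -0.209 15; -343 115 -115 -0.209 15; -343 115 -115 -0.209 15; -343 115 -115 -0.209 15; -343 115 -115 -0.209 15"

```text
time_s: 14.88
ee_pos: [0.503, -0.0674, 0.1214]
tcp_rot: [2.095, 2.341, 0.0]
ft_force: [0.3, -0.3, -0.3]
width: 0.0267
grip_force: 49.8
```

```bash
python3 - <<'E'
from h import *
s=read_state();print(s['time_s'],s['width'],s['ee_pos'],s['tcp_rot'],np.round(s['ft_force'],1))
a=capture('top')['img'][100:230,240:380];c=capture('side');b=c['img'][70:210,200:350]
f=lambda i:cv2.resize(i,(390,360),interpolation=cv2.INTER_CUBIC)
cv2.imwrite('pics/g3.png',np.hstack([f(a),f(b)])[:,:,::-1])
E
```

```text
14.875 0.02667864610457551 [ 0.50301268 -0.06738688  0.12138202] [2.09496570e+00 2.34089083e+00 2.73336272e-05] [ 0.3 -0.3 -0.3]
```

View pics/g3.png

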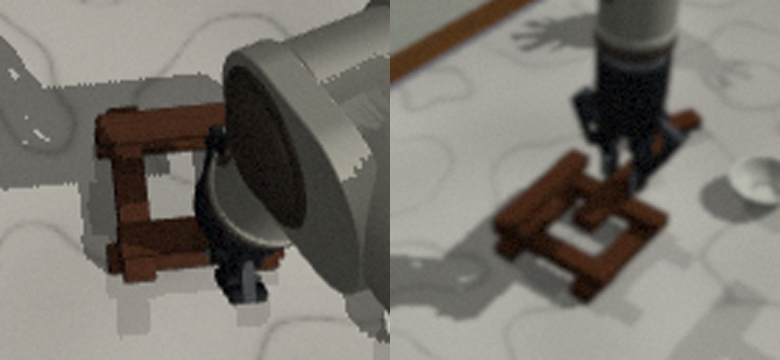

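The held slat hangs over the near slot and is parallel to the first one; its left end is at (118,235) in the left panel. I'll lower it.

Call:
move_arm:
  deltas: "0 1 30 0 15; 0 1 55 0 15; 0 1 66 0 15; 0 1 71 0 15; 0 1 73 0 15; 0 1 74 0 15; 0 1 74 0 15; 0 1 74 0 15"

```text
time_s: 15.98
ee_pos: [0.5042, -0.0678, 0.0476]
tcp_rot: [2.096, 2.34, 0.0]
ft_force: [0.4, -0.2, -0.2]
width: 0.027
grip_force: 49.8
```

Call:
move_arm:
  deltas: "0 0 1 0 15; 0 0 1 0 15; 0 0 1 0 45; 0 0 1 0 45; 0 0 1 0 45; 0 0 -30 0 45; 0 0 -80 0 45; 0 0 -130 0 45; 50 0 -150 0 45; 110 0 -150 0 45; 170 0 -150 0 45; 230 0 -150 0 45; 290 -30 -150 0 45; 350 -60 -150 0 45; 350 -60 -150 0 45; 350 -60 -150 0 45"

```text
time_s: 17.98
ee_pos: [0.4056, 0.274, 0.1972]
tcp_rot: [2.093, 2.342, -0.0]
ft_force: [0.5, -0.7, 0.5]
width: 0.0447
grip_force: 0.0
```

```bash
python3 - <<'E'
from h import *
s=read_state();print(s['time_s'],s['ee_pos'])
for n in('top','side'):
    c=capture(n)
    for P in((.6137,-.0565,1.68),(.5043,-.0684,1.68)):
      u=px(c,[P[0],P[1],.055])
      for q in cut_out('slat_a',c):
        m=np.array(q['region']);ys,xs=np.nonzero(m)
        if np.hypot(xs.mean()-u[0],ys.mean()-u[1])<12:
            r=fit(c,'slat',P,m.astype(np.float32),.04);print(n,'placed',np.round(r[0]*[1000,1000,57.3],1),r[1:])
    a=c['img'][100:230,240:380] if n=='top' else c['img'][70:210,200:350]
    cv2.imwrite(f'pics/q_{n}.png',cv2.resize(a,(390,360),interpolation=cv2.INTER_CUBIC)[:,:,::-1])
cv2.imwrite('pics/q1.png',np.hstack([cv2.imread('pics/q_top.png'),cv2.imread('pics/q_side.png')]))
E
```

```text
17.975 [0.40556256 0.27397338 0.19723994]
top placed [614.1 -56.4  97.3] (np.float64(102.9375), np.float32(758.0))
top placed [504.6 -70.6  96.5] (np.float64(58.875), np.float32(789.0))
side placed [615.6 -54.7  98. ] (np.float64(78.875), np.float32(433.0))
side placed [505.6 -64.9  96.4] (np.float64(44.5), np.float32(539.0))
```

View pics/q1.png

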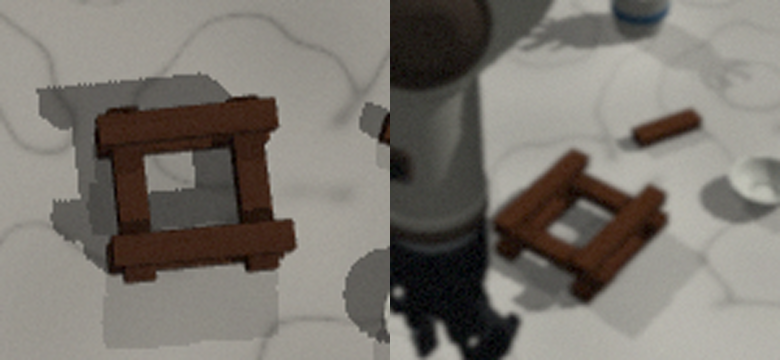

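Both slats lie flat, parallel and in their slots: left panel, (97–277, 100–150) and (107–297, 222–270). I'll hand in the job.

```bash
python3 -c "
from workcell import *
print(close_job())"
```

```text
the job is handed in; nothing more can be done
None
```

The third layer is on: both long walnut slats lie flat across the top pair, each within about 4 mm of its slot above a bottom slat by the camera fits, the offcut and look-alikes were not touched, and the job was handed in at about 18 s.

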